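# Lay out two goldsmith's student kits

### The job

Make up the soldering kit in the tray with the round ring: the soldering brick flat in the rectangular bay, the small clay dish upright in the middle of the brick's top, the flat tin upright inside the ring. Make up the forming kit in the tray with two bays: the steel block flat in the short bay, the notched wooden bench pin flat and lengthwise in the long bay. Do not drop the brittle small dish, and leave the large dish and the tall tin where they stand.

Things in the scene. Friction and masses are not known exactly. Their poses are not given: they have to be found in the camera images.
- brick: Soldering brick: pale off-white rectangular block with a grid of small grey dots on top, 70 (its x) x 50 (its y) x 28 mm high, about 80 g. Loose on the bench. Origin: centre of its underside; z up.
- dish: Small clay melting dish: round, open, terracotta, rim 56 mm across outside, foot 42 mm, 26 mm high, walls 4 mm; the sides are nearly upright in the upper 16 mm. About 60 g, brittle. It can be gripped across its outside. Loose on the bench. Origin: centre of its underside; z up.
- tin: Flat flux tin: plain round aluminium tin, 42 mm across, 24 mm high, closed, about 50 g. Loose on the bench. Origin: centre of its underside; z up.
- block: Bench block: solid square of bare steel, 50 x 50 x 24 mm high, about 450 g. Loose on the bench. Origin: centre of its underside; x and y along its sides, z up.
- pin: Bench pin: flat piece of light wood with a V-shaped notch cut into one end, 90 (its x) x 45 (its y) x 20 mm high, about 60 g; the notched end is at +x, its notch 35 mm deep, so wood is solid across from the plain end to 10 mm past the middle. Loose on the bench. Origin: centre of the underside of its 90 x 45 outline; z up.
- big_dish: Large clay dish: same shape and material as the small one, but rim 84 mm across and 34 mm high, about 200 g. Not part of the kits; stays where it is. Origin: centre of its underside.
- tall_tin: Tall tin: slim round aluminium tin, 34 mm across and 60 mm high, dark band near the top. Not part of the kits; stays where it is. Origin: centre of its underside.
- tray_ring: Soldering-kit tray, the one with the round ring: plywood board 204 (its x) x 92 (its y) x 6 mm, fixed to the bench, with dark rims 5 mm high on it. A rectangular bay, inner 98 (x) x 78 (y) mm, has its centre at x = -47 mm, y = 0; a round ring of inner diameter 66 mm (outer 74) has its centre at x = +55 mm, y = 0. The floor inside the rims is at z = 6 mm, rim tops at z = 11 mm. Origin: centre of the board's underside, z up. It lies left or right of the stock.
- tray_bays: Forming-kit tray, the one with two rectangular bays and no ring: plywood board 208 (its x) x 82 (its y) x 6 mm, fixed to the bench, with dark rims 5 mm high on it. The long bay, inner 114 (x) x 70 (y) mm, has its centre at x = -41 mm, y = 0; the short bay, inner 76 (x) x 70 (y) mm, has its centre at x = +60 mm, y = 0. The floor inside the rims is at z = 6 mm, rim tops at z = 11 mm. Origin: centre of the board's underside, z up. It lies on the other side of the stock.
Mind the look-alikes: they are no part of the job. What is shaped like the block but blue or green is not meant.

How it is judged (in metres and radians):
At the end, for the whole second after the job is handed in: Brick, tin, block and pin flat on the floors of their bays (centres within 13 to 16 mm of the bay's, pin along its bay within 0.35 rad), small dish upright on the brick within 12 mm of its centre; heights within 4 mm, tilts under 0.06 rad, all at rest; large dish and tall tin moved under 30 mm (x of brick in the frame of tray_ring between -0.063 and -0.031 m and y of brick in the frame of tray_ring between -0.016 and 0.016 m and z of brick in the frame of tray_ring between 0.002 and 0.01 m and angle between each of brick, tin, dish, block, pin's own z axis and vertical below 0.06 rad and x of tin in the frame of tray_ring between 0.041 and 0.069 m and y of tin in the frame of tray_ring between -0.014 and 0.014 m and z of tin in the frame of tray_ring between 0.002 and 0.01 m and horizontal distance between dish and brick below 0.012 m and z of dish in the frame of tray_ring between 0.03 and 0.038 m and x of block in the frame of tray_bays between 0.045 and 0.075 m and y of block in the frame of tray_bays between -0.013 and 0.013 m and z of block in the frame of tray_bays between 0.002 and 0.01 m and x of pin in the frame of tray_bays between -0.056 and -0.026 m and y of pin in the frame of tray_bays between -0.015 and 0.015 m and z of pin in the frame of tray_bays between 0.002 and 0.01 m and angle between the x axis of pin and the x axis of tray_bays, either way round below 0.35 rad and linear speed of each of brick, dish, tin, block, pin below 0.02 m/s and distance of each of big_dish, tall_tin from where it was at the start of the episode below 0.03 m and angle between each of big_dish, tall_tin's own z axis and vertical below 0.15 rad); the robot touches nothing.
It fails at once if the large dish or the tall tin is pushed away or tipped over (distance of any of big_dish, tall_tin from where it was at the start of the episode above 0.03 m or angle between any of big_dish, tall_tin's own z axis and vertical above 0.5 rad).
It fails at once if the small clay dish is dropped: it falls free, faster than 0.7 m/s (a drop of about 25 mm) (linear speed of dish above 0.7 m/s and contact force between dish and anything else below 0.05 N).
It also fails if it takes over 134 s, if anything falls off the work surface, if the arm or the gripper's body presses on something with over 40 N, if the wrist force passes 120 N, or if a joint passes its speed limit or range.

### The arm

A 6-joint arm with a two-finger parallel gripper is mounted at the origin on the work surface. World frame = base frame: x ahead of the robot, y to its left, z up, the work surface at z = 0. Lengths are in mm, angles in rad, forces in N, time in s.
With the tool pointing down it reaches from about 400 to 825 mm from the base axis. Payload 7 kg.
Tool frame: the origin (TCP) lies at the very end of the fingers, on their centre line; the grasp point (between the pads) lies 19 mm behind it; z points along the fingers, y is the line along which they close (so a half turn about z gives the same grasp; the last joint's range is limited). The gripper opens to 88 mm and grips with 3 to 60 N. Pads are 19 mm wide; open, the fingers measure 130 mm over their backs; the gripper's body (78 mm by 193 mm) begins 47 mm behind the grasp point.
Start: joints at [1.412, 0.359, 0.012, 0, -1.224, -0.288], TCP at [291.66, 608.711, 226.561] pointing down, gripper open.
Joint ranges: [-3.07, 3.07], [-1.43, 2.12], [-1.02, 1.25], [-3.03, 1.67], [-3.05, -0], [-3.03, 3.03]. Speed limits (rad/s): [2.39, 2.39, 3.01, 3.14, 3.14, 3.14].

### API

Orientations are given as a unit quaternion [x, y, z, w].
In Python, from plant import bot gives the robot as it stands. Calls block until the motion is done:
- bot.move_ptp(position, orientation): joint-space move of the TCP to a pose.
- bot.line_to(position, velocity=150, ori=None): straight line of the TCP; ori=None keeps the orientation; velocity is the mean speed in mm/s.
- bot.move_joints(angles): joint-space move.
- bot.move_gripper(opening, force=None): finger opening in mm; force is the grip in N (None keeps the last); returns when the fingers have stopped.
- bot.pause(seconds).
- bot.solve_ik(position, orientation): joint angles nearest the present ones, or None.
- bot.read_state(): the state.
- bot.camera(name): name is "scene" or "top"; returns the picture (420x560x3 uint8, red, green, blue); there is no depth.
- bot.get_calibration(name): a dict with "fx", "fy", "cx", "cy" (pixels), "distortion" ([k1, k2, p1, p2, k3] as OpenCV has them; the pictures are not rectified), "view" (4x4, takes a point from world to camera coordinates). Camera axes: x right, y up, looking along -z (the intrinsics and any distortion apply to the point x, -y, -z); pixel columns grow to the right and rows downward; lengths in mm; the calibration is good to about 2 mm. A picture is of the moment at which its call begins. get_calibration takes no time and is no camera call.
A pose or a line that the arm cannot do raises bot.Unreachable and nothing moves.
- bot.close_job(): hands the job in; it is judged then, once.
The state is a dict: "t": time; "joint_pos": joint angles; "qvel": joint speeds; "tau": joint torques, N m; "tcp_pos": TCP position; "eef_rot": TCP orientation; "contact_force": force on the tool from outside, world axes, zero at the start; "moment": the same for the moment, N m; "width": finger opening in mm; "finger_force": force on a finger pad.
Only numpy, scipy, OpenCV 4.12 (cv2) and the standard library are available. Lean on these libraries where they do the work, as an engineer would, in place of code of your own. Each camera call takes 0.05 s, during which the arm holds its last target. There are 200 camera calls.

## Working session

There is one attempt and no reset: what is moved stays moved. The work goes in short steps, each a Python script; the robot and the scene stay as the last script left them, time stands still between calls to the robot, and variables do not carry over. Pictures are saved under pics/ and viewed, at most 14 in all, crops included, and the job is handed in when it is done.

```bash
mkdir -p pics; ls
python3 - <<'E'
from plant import bot
import cv2
for n in("scene","top"):
    im=bot.camera(n); cv2.imwrite(f"pics/{n}0.png",im[:,:,::-1]); print(n,bot.get_calibration(n))
s=bot.read_state(); print(s['t'],s['eef_rot'],s['width'])
E
```

```text
pics
scene {'fx': 459.91137656120566, 'fy': 459.91137656120566, 'cx': 281.51153545741573, 'cy': 212.5006038610381, 'distortion': array([-0.14344771,  0.        ,  0.        ,  0.        ,  0.        ]), 'view': array([[ 8.99884294e-01,  4.36117283e-01, -3.15810984e-03,
        -4.82413949e+02],
       [-2.60999928e-01,  5.44320352e-01,  7.97241740e-01,
         8.67411057e+01],
       [ 3.49409925e-01, -7.16601053e-01,  6.03651915e-01,
        -1.27387012e+03],
       [ 0.00000000e+00,  0.00000000e+00,  0.00000000e+00,
         1.00000000e+00]])}
top {'fx': 423.61308099118145, 'fy': 423.61308099118145, 'cx': 279.11835655392156, 'cy': 203.21682443240914, 'distortion': array([-0.03983163,  0.        ,  0.        ,  0.        ,  0.        ]), 'view': array([[-2.05017127e-03, -9.99969109e-01, -7.58804394e-03,
         1.45820943e+01],
       [ 9.90848478e-01, -3.05546657e-03,  1.34944277e-01,
        -4.98701022e+02],
       [-1.34963293e-01, -7.24194291e-03,  9.90824134e-01,
        -8.35559492e+02],
       [ 0.00000000e+00,  0.00000000e+00,  0.00000000e+00,
         1.00000000e+00]])}
0.1 [ 9.75140119e-01 -2.21587921e-01 -1.00325502e-04  7.29009619e-04] 87.82181735292323
```

View pics/top0.png

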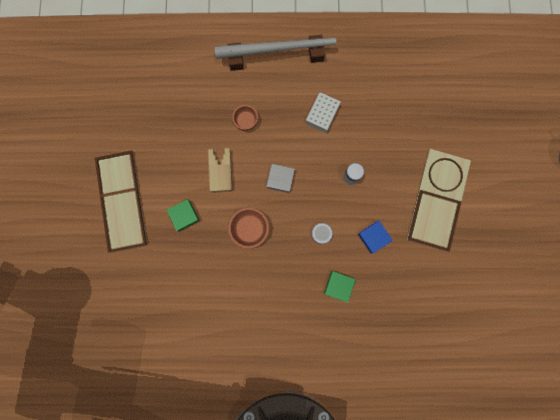

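View pics/scene0.png

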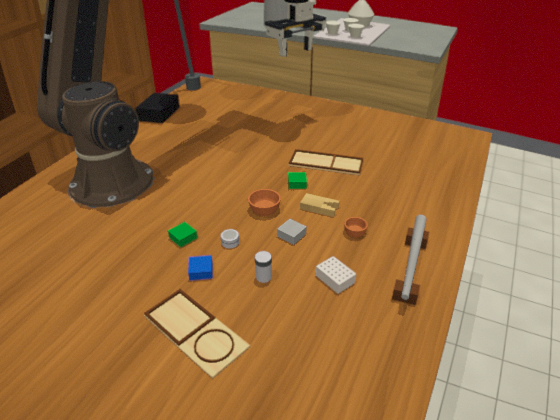

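Top view: brick (323,112), small dish (245,118) against the large one (249,228), pin (219,170) with its notch away from the robot, and the ring tray on the right at (440,200). The two-bay tray is on the left at (121,201). Candidates:
- **Block:** grey (280,178), green (182,215) and (340,286), blue (376,237). Only the grey one is bare steel.
- **Tin:** (322,233) is flat and plain. (355,172) is tall with a dark band, so it is the decoy.

Next I'll measure and confirm in an enlarged crop.

```bash
cat > h.py <<'E'
from plant import bot
import cv2, numpy as np
def cast(px,z,n="top"):
    c=bot.get_calibration(n); K=np.array([[c['fx'],0,c['cx']],[0,c['fy'],c['cy']],[0,0,1]])
    u=cv2.undistortPoints(np.float64(px).reshape(-1,1,2),K,c['distortion']).reshape(-1,2)
    R=c['view'][:3,:3]; C=-R.T@c['view'][:3,3]
    d=np.c_[u[:,0],-u[:,1],-np.ones(len(u))]@R
    return (C+d*((z-C[2])/d[:,2])[:,None])[:,:2]
def largest(m,off):
    cs=cv2.findContours(m.astype(np.uint8),cv2.RETR_EXTERNAL,cv2.CHAIN_APPROX_NONE)[0]
    return max(cs,key=cv2.contourArea).reshape(-1,2)+np.array(off)
def rect(pts):  # centre, (long,short), angle of long side, rad
    (c,(w,h),a)=cv2.minAreaRect(np.float32(pts))
    if w<h: w,h,a=h,w,a+90
    return np.round(c,1),np.round((w,h),1),round(np.radians((a+90)%180-90),3)
E
cat > meas.py <<'E'
from h import *
im=cv2.imread("pics/top0.png"); hsv=cv2.cvtColor(im,cv2.COLOR_BGR2HSV).astype(int); H,S,V=[hsv[:,:,i] for i in range(3)]
W={'brick':(300,85,350,140,28),'block':(260,155,302,200,24),'dish':(225,98,268,136,26),'tin':(305,218,340,250,24),
'pin':(200,140,240,200,20),'ring':(405,140,480,258,6),'bays':(85,142,155,260,6),'tall':(338,155,372,190,60),'big':(222,200,278,255,34)}
out=im.copy()
for n,(x0,y0,x1,y1,z) in W.items():
    s=np.s_[y0:y1,x0:x1]; h,sa,v=H[s],S[s],V[s]
    if n=='brick': m=(sa<70)&(v>125)
    elif n=='block': m=(sa<70)&(v>90)
    elif n in('tin','tall'): m=(sa<80)&(v>100)
    elif n in('dish','big'): m=((h<8)|(h>172))&(sa>90)&(v>70)
    elif n=='pin': m=(v>140)&(h>12)
    else: m=((v>140)&(h>12))|(v<50)
    m=cv2.morphologyEx(m.astype(np.uint8),cv2.MORPH_CLOSE,np.ones((5,5)) if n in('brick','ring','bays') else np.ones((1,1)))
    c=largest(m,(x0,y0)); cv2.drawContours(out,[c],-1,(255,0,255),1)
    p=cast(c,z); r=rect(p); print(n,*r,'circ',np.round(cv2.minEnclosingCircle(np.float32(p))[0],1),'R',round(np.hypot(*r[0])))
cv2.imwrite("pics/m1.png",cv2.resize(out[90:270,85:485],None,fx=2,fy=2,interpolation=cv2.INTER_NEAREST))
s=cv2.imread("pics/scene0.png")[140:300,170:370]
cv2.imwrite("pics/s1.png",cv2.resize(s,None,fx=3.5,fy=3.5,interpolation=cv2.INTER_CUBIC))
E
python3 meas.py
```

```text
brick [699.3 -80.5] [70.3 50.5] -0.451 circ [699.  -80.8] R 704
block [555.4  10.9] [51.3 50.7] 1.349 circ [554.6  11.4] R 556
dish [658.2  82.4] [3. 0.] -0.766 circ [658.2  82.4] R 663
tin [438.1 -73.7] [43.2 41.1] 1.568 circ [437.9 -74. ] R 444
pin [574.6 146.2] [91.8 57.4] 0.052 circ [575.4 140.2] R 593
ring [ 516.8 -333.5] [211.5 159.3] -0.068 circ [ 523.9 -337.3] R 615
bays [517.9 353.8] [212.6  74. ] 0.212 circ [515.8 356.3] R 627
tall [ 560.1 -140.6] [34.3 32.8] 1.568 circ [ 561. -140.] R 577
big [446.5 110. ] [2.9 1.5] -0.78 circ [447.  110.5] R 460
```

View pics/m1.png

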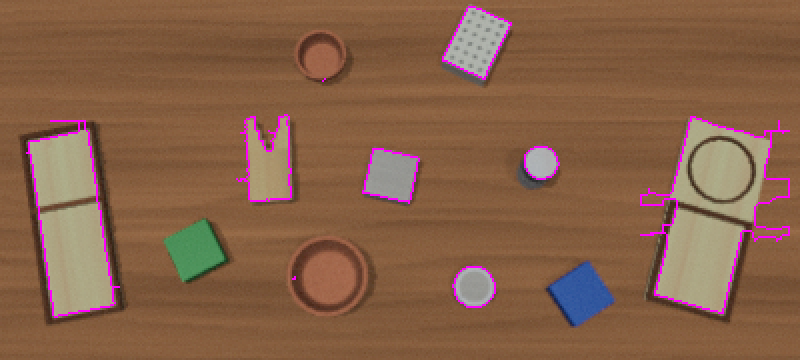

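View pics/s1.png

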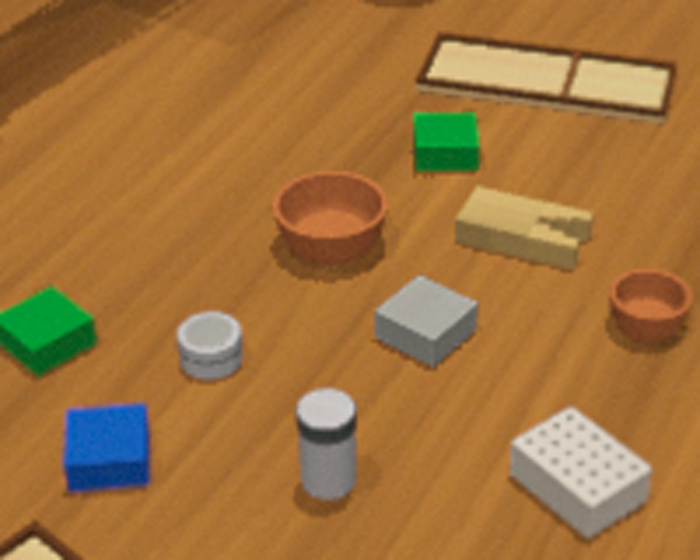

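The scene crop confirms it: plain flat tin at crop (210,345), banded tall tin (327,440), grey steel block (427,318), small dish (650,305). Brick, block and tin sizes match what was given. The colour masks for the dish, pin and bays need redoing.

```bash
cat > meas2.py <<'E'
from h import *
im=cv2.imread("pics/top0.png"); lab=cv2.cvtColor(im,cv2.COLOR_BGR2LAB)
W={'dish':(225,98,268,136,26,1),'big':(222,200,278,255,34,1),'pin':(203,145,237,197,20,0),
'bayR':(405,185,465,255,8,0),'boardR':(418,146,476,204,6,0),'ring':(424,150,468,198,8,0),'longL':(95,187,150,255,8,0),'shortL':(92,150,140,196,8,0)}
out=im.copy()
for n,(x0,y0,x1,y1,z,ch) in W.items():
    g=lab[y0:y1,x0:x1,ch]
    t,m=cv2.threshold(g,0,255,cv2.THRESH_OTSU)
    if n=='ring': m=255-m
    m=cv2.morphologyEx(m,cv2.MORPH_OPEN,np.ones((3,3))) if n not in('ring',) else m
    c=largest(m,(x0,y0)); cv2.drawContours(out,[c],-1,(255,0,255),1)
    p=cast(c,z); print(n,*rect(p),'circ',np.round(cv2.minEnclosingCircle(np.float32(p)),1) if 0 else cv2.minEnclosingCircle(np.float32(p)))
cv2.imwrite("pics/m2.png",cv2.resize(out[90:270,85:485],None,fx=2,fy=2,interpolation=cv2.INTER_NEAREST))
E
python3 meas2.py
```

```text
dish [679.3  83.6] [46.9 39.9] 1.565 circ ((681.4392700195312, 83.62651062011719), 26.836013793945312)
big [447.   69.7] [67.4 55.1] 1.569 circ ((447.32757568359375, 69.45609283447266), 35.07498550415039)
pin [574.  140.7] [90.  45.2] 0.043 circ ((574.4790649414062, 141.2446746826172), 49.020721435546875)
bayR [ 465.5 -313.7] [96.5 75.8] -0.287 circ ((465.59326171875, -312.3987121582031), 59.485469818115234)
boardR [ 564.  -342.9] [93.3 92.2] -0.287 circ ((563.83740234375, -343.00897216796875), 64.3111343383789)
ring [ 563.4 -342.1] [74. 72.] 1.568 circ ((563.6622924804688, -342.3706359863281), 37.70570755004883)
longL [468.8 345.2] [112.7  67.5] 0.197 circ ((469.1645812988281, 345.2866516113281), 64.14384460449219)
shortL [567.8 364.5] [74.5 68.1] 0.194 circ ((567.9592895507812, 364.3564147949219), 48.27275848388672)
```

View pics/m2.png

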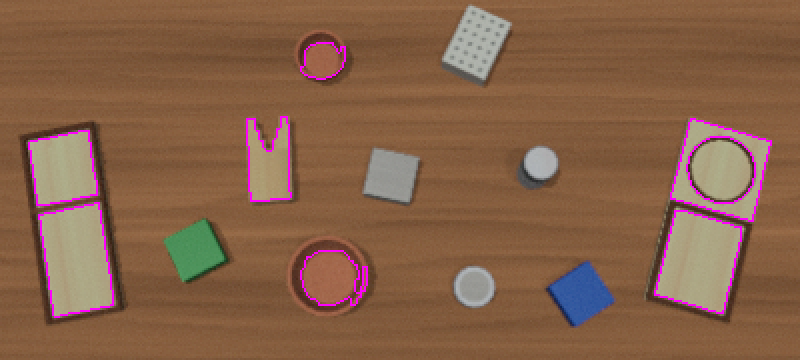

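Pin is 90×45 ✓. Tray bay-to-ring spacing is 102 mm ✓ and bay-to-bay is 101 mm ✓. Now I'll pick and place the brick, then the tin, and measure the small dish with a better mask.

```bash
cat > pp.py <<'E'
from h import *
ROT=lambda a:[np.cos(a/2),np.sin(a/2),0,0]
def best(p,a):
    j0=np.array(bot.read_state()['joint_pos']); c=[]
    for k in(a,a+np.pi,a-np.pi):
        j=bot.solve_ik(p,ROT(k))
        if j is not None: c.append((np.abs(np.array(j)-j0).max(),k))
    return min(c)[1]
def go(xy,z,a):
    p=[*xy,z]; a=best(p,a); bot.move_ptp(p,ROT(a)); return a
def st(msg):
    s=bot.read_state(); print(msg,'t',round(s['t'],1),'w',round(s['width'],1),'F',np.round(s['contact_force'],1),'ff',np.round(s['finger_force'],1),'tcp',np.round(s['tcp_pos'],1))
def pick(xy,a,h,opening,force,vz=120,hi=130):
    go(xy,hi,a); bot.move_gripper(opening)
    bot.line_to([*xy,h],vz); bot.move_gripper(0,force); st('grip'); bot.line_to([*xy,hi],vz); st('lift')
def place(xy,a,z,opening,hi=130,near=25):
    go(xy,hi,a); bot.line_to([*xy,z+near],150); bot.line_to([*xy,z],30); st('down')
    bot.move_gripper(opening); bot.line_to([*xy,z+near],60); bot.line_to([*xy,hi],200); st('done')
E
python3 - <<'E'
from pp import *
im=cv2.resize(cv2.imread("pics/top0.png")[98:140,222:270],None,fx=6,fy=6,interpolation=cv2.INTER_CUBIC).astype(float)
g=(im[:,:,1]/(im[:,:,2]+1)*200).astype(np.uint8); g=cv2.GaussianBlur(g,(7,7),0)
t,m=cv2.threshold(g,0,255,cv2.THRESH_OTSU+cv2.THRESH_BINARY_INV)
c=cv2.convexHull(largest(m,(0,0))).reshape(-1,2)/6+np.array([222,98])
print('dish',t,c.min(0),c.max(0),rect(cast(c,26)),cv2.minEnclosingCircle(np.float32(cast(c,26))))
pick((699.3,-80.5),-0.451,8,75,30)
place((465.5,-313.5),-0.285,15,62)
pick((438,-74),0,8,65,20)
place((563.5,-342.2),-0.285,15,54)
E
```

```text
dish 130.0 [231.5        104.66666667] [259.5        131.16666667] (array([684.6,  85.1]), array([58.7, 58.3]), np.float64(1.152)) ((682.88671875, 83.646240234375), 31.508134841918945)
grip t 5.2 w 49.8 F [-0.3 -0.4  3.7] ff 30.0 tcp [699.4 -80.5   8.3]
lift t 6.3 w 49.9 F [ 0.2 -0.1 -1.3] ff 30.0 tcp [698.7 -80.5 128.9]
down t 9.3 w 50.0 F [ 0.4  0.6 -0.9] ff 30.0 tcp [ 465.6 -313.5   15.1]
done t 11.0 w 61.8 F [ 0.3  0.4 -0.1] ff 0.0 tcp [ 465.3 -313.3  130. ]
grip t 13.9 w 41.3 F [-1.4  0.2  4.8] ff 20.0 tcp [438.2 -74.    8.3]
lift t 15.1 w 41.2 F [-0.5  0.3  0.5] ff 20.0 tcp [437.5 -74.1 129.3]
down t 17.9 w 41.6 F [-0.5 -0.2 -0.8] ff 20.0 tcp [ 563.6 -342.2   15.1]
done t 19.6 w 54.1 F [-0.1  0.7  0.1] ff 0.0 tcp [ 563.3 -342.   130.1]
```

Run:
```python
from pp import *
pick((555.4,10.9),1.349-np.pi/2,8,75,50)
place((567.8,364.5),0.196,15,62)
pp=np.array([574,140.7]); d=lambda a:-10*np.array([np.cos(a),np.sin(a)])
pick(pp+d(.043),.043,7,65,30)
place(np.array([468.8,345.3])+d(.196),.196,14,57)
bot.move_ptp([480,120,300],ROT(best([480,120,300],0)))
im=bot.camera("top"); cv2.imwrite("pics/t1.png",im[:,:,::-1])
cv2.imwrite("pics/t1c.png",cv2.resize(im[90:270,85:485,::-1],None,fx=2,fy=2,interpolation=cv2.INTER_CUBIC))
```

```text
grip t 23.3 w 49.6 F [-0.9 -0.7  3.9] ff 50.0 tcp [555.5  10.9   8.3]
lift t 24.4 w 49.7 F [ 0.2  0.1 -3.9] ff 50.0 tcp [554.7  10.8 129.1]
down t 27.5 w 49.6 F [-0.3  0.  -3.6] ff 50.0 tcp [567.9 364.6  15.1]
done t 29.2 w 62.2 F [ 1.   0.4 -0.4] ff 0.0 tcp [567.6 364.4 130.1]
grip t 32.0 w 44.9 F [-0.7  0.   4.6] ff 30.0 tcp [564.2 140.3   7.4]
lift t 33.2 w 44.1 F [-0.9 -0.6 -0.7] ff 30.0 tcp [563.4 140.  129.1]
down t 35.9 w 45.0 F [ 0.7 -0.6 -0.7] ff 30.0 tcp [459.1 343.5  14.1]
done t 37.5 w 56.6 F [-0.1 -0.1 -0.4] ff 0.0 tcp [458.8 343.2 130. ]
```

View pics/t1c.png

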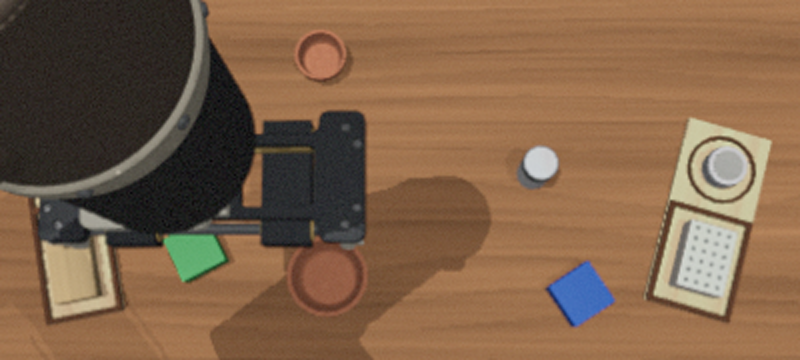

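The crop shows the brick in its bay at (705,257), the tin inside the ring (727,167) and the pin partly visible in the long bay. The block is hidden behind the arm. I'll measure the brick and tin, then move the dish onto the brick.

Run:
```python
from pp import *
def top(im,box,z):
    x0,y0,x1,y1=box; hsv=cv2.cvtColor(im,cv2.COLOR_BGR2HSV)[y0:y1,x0:x1]
    m=((hsv[:,:,1]<55)&(hsv[:,:,2]>110)).astype(np.uint8); m=cv2.morphologyEx(m,cv2.MORPH_CLOSE,np.ones((5,5)))
    return rect(cast(largest(m,(x0,y0)),z))
im=cv2.imread("pics/t1.png")
b=top(im,(405,192,465,255),34); print('brick',*b,'tin',*top(im,(428,155,470,192),30))
if np.hypot(*(b[0]-[465.5,-313.5]))>8 or abs(b[1][0]-70)>4: raise SystemExit('check')
pick((684.5,84.5),0,8,78,12,vz=80)
place(b[0],-0.285,43,72)
bot.move_ptp([480,-20,320],ROT(best([480,-20,320],0)))
for n in("top","scene"): cv2.imwrite(f"pics/{n}2.png",bot.camera(n)[:,:,::-1])
```

```text
brick [ 473.  -306.5] [109.9  71.1] -0.286 tin [ 562.2 -340.8] [90.2 76.7] 1.568check
```

```bash
python3 -c "
import cv2,numpy as np
t=cv2.imread('pics/top2.png')
cv2.imwrite('pics/f.png',np.hstack([cv2.resize(t[140:265,x:x+95],None,fx=4,fy=4) for x in(75,395)]))"
```

```text
[ WARN:0@0.010] global loadsave.cpp:275 findDecoder imread_('pics/top2.png'): can't open/read file: check file path/integrity
Traceback (most recent call last):
TypeError: 'NoneType' object is not subscriptable
```

The mask picked up plywood as well, so I'll use Otsu on the blue channel inside the bay.

```bash
cat > chk.py <<'E'
from pp import *
def top(im,box,z):
    x0,y0,x1,y1=box; m=cv2.threshold(im[y0:y1,x0:x1,0],0,255,cv2.THRESH_OTSU)[1]
    m=cv2.morphologyEx(m,cv2.MORPH_CLOSE,np.ones((3,3)))
    return rect(cast(largest(m,(x0,y0)),z))
E
python3 - <<'E'
from chk import *
im=cv2.imread("pics/t1.png")
b=top(im,(412,192,462,246),34); print('brick',*b,'tin',*top(im,(430,158,466,190),30))
if np.hypot(*(b[0]-[465.5,-313.5]))>8 or abs(b[1][0]-70)>4: raise SystemExit('check')
pick((684.5,84.5),0,8,78,12,vz=80)
place(b[0],-0.285,43,72)
bot.move_ptp([480,-20,320],ROT(best([480,-20,320],0)))
for n in("top","scene"): cv2.imwrite(f"pics/{n}2.png",bot.camera(n)[:,:,::-1])
t=cv2.imread('pics/top2.png')
cv2.imwrite('pics/f.png',np.hstack([cv2.resize(t[140:265,x:x+95],None,fx=4,fy=4) for x in(75,395)]))
E
```

```text
brick [ 462.4 -303.9] [95.2 75.8] -0.306 tin [ 561.  -338.8] [77.5 66.1] 1.568check
```

Run:
```python
from chk import *
h=cv2.cvtColor(cv2.imread("pics/t1.png"),cv2.COLOR_BGR2HSV)
print(h[218,418:462,1],h[218,418:462,2]); print(h[173,430:470,1],h[173,430:470,2])
for t in (28,35,42,48):
    for box,z in(((412,192,462,246),34),((430,158,466,190),30)):
        x0,y0,x1,y1=box; r=h[y0:y1,x0:x1]; m=cv2.morphologyEx(((r[:,:,1]<t)&(r[:,:,2]>115)).astype(np.uint8),cv2.MORPH_CLOSE,np.ones((3,3)))
        print(t,*rect(cast(largest(m,(x0,y0)),z)))
```

```text
[ 53  66  68  70  61  31  20  23  14   9   7   8   7   9   9   6  10   9
   9   9  10   9   9   9   7   9   9   7   9   6   9   9  13  34  51  61
  91 126 140 141 126 132 125 127] [204 202 204 201 171 117 104 122 177 209 209 195 172 198 209 208 207 208
 208 210 207 209 204 196 196 208 208 196 165 160 193 207 203 201 205 181
 120  91  91 127 158 164 165 162]
[ 77  53  53  58  66  67  28  13   3   3   1   0   3   6   6   6   6   6
   5   8   7   9   6   9   8   6   3   1  21  52  80 125  93  55  50  52
  54  64 113 127] [135 201 205 203 202 184 100  79 102 162 206 192 165 167 169 170 169 171
 169 170 171 172 170 170 170 169 184 197 197 201 147  86 124 195 205 203
 203 194 162 156]
28 [ 465.8 -309.4] [71.6 55.1] -0.28
28 [ 563.  -340.8] [40.8 40.1] -0.055
35 [ 465.8 -309.3] [72.5 56.1] -0.297
35 [ 561.  -338.5] [46.2 40.9] -0.823
42 [ 465.9 -309.4] [73.1 57. ] -0.289
42 [ 562.  -337.7] [48.2 40.9] -1.114
48 [ 466.  -309.8] [74.4 57.8] -0.289
48 [ 561.5 -337.9] [48.1 42.3] -1.04
```

Threshold 28 gives the brick at (466,-309). The extra 5 mm of width is its visible inner side, so the true centre is about (466,-312.5), which matches the commanded spot. The tin is on its centre. Now the dish.

Run:
```python
from chk import *
pick((684.5,84.5),0,8,78,12,vz=80)
place((465.9,-312.7),-0.285,42.5,72)
bot.move_ptp([480,-20,320],ROT(best([480,-20,320],0)))
for n in("top","scene"): cv2.imwrite(f"pics/{n}2.png",bot.camera(n)[:,:,::-1])
t=cv2.imread('pics/top2.png')
cv2.imwrite('pics/f.png',np.hstack([cv2.resize(t[140:265,x:x+95],None,fx=4,fy=4) for x in(75,395)]))
```

```text
grip t 42.5 w 54.1 F [0.2 0.1 1.8] ff 12.0 tcp [684.6  84.6   8.1]
lift t 44.2 w 53.5 F [ 0.7  0.8 -0.3] ff 12.0 tcp [684.2  84.4 129.4]
down t 47.4 w 53.6 F [-1.  -0.4 -0.4] ff 12.0 tcp [ 466.1 -312.8   42.6]
done t 49.0 w 72.1 F [ 0.3  0.7 -1.5] ff 0.0 tcp [ 465.9 -312.6  130.3]
```

View pics/f.png

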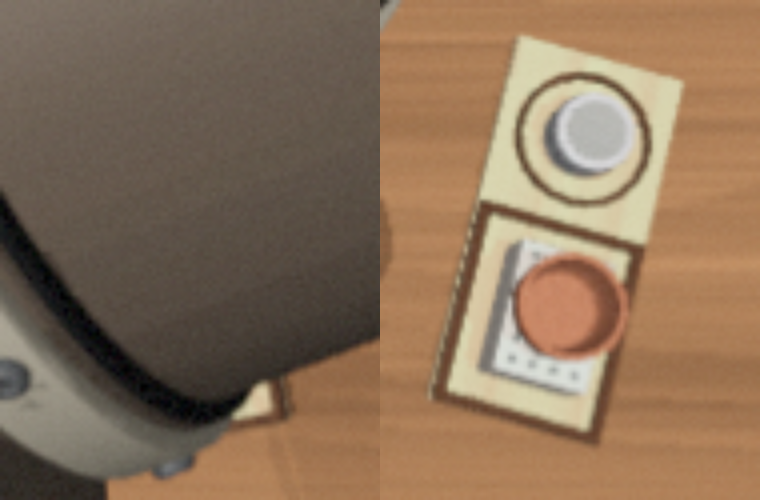

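View pics/scene2.png

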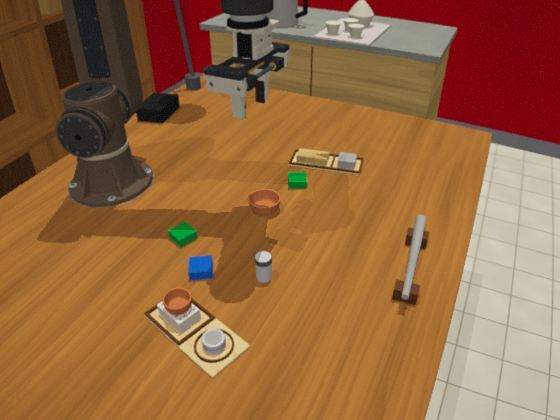

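Scene view: the dish sits on the brick (178,305), the tin in the ring (213,342), and the pin (313,157) and block (347,161) in the left tray. The decoys are in place. I'll check numbers for the dish and the left tray with the arm clear.

Run:
```python
from chk import *
def L(p):  # ring tray frame from bay centre and angle
    a=-.285; v=np.array(p)-[465.5,-313.5]; return np.round([v@[np.cos(a),np.sin(a)],v@[-np.sin(a),np.cos(a)]],1)
im=cv2.imread("pics/top2.png"); o=(420,198); g=cv2.resize(im[198:236,420:458],None,fx=6,fy=6,interpolation=cv2.INTER_CUBIC).astype(float)
r=(g[:,:,1]/(g[:,:,2]+1)*200).astype(np.uint8); m=cv2.threshold(r,0,255,cv2.THRESH_OTSU+cv2.THRESH_BINARY_INV)[1]
c=cv2.convexHull(largest(m,(0,0))).reshape(-1,2)/6+np.array(o); R=rect(cast(c,60)); print('dish',*R,L(R[0]), 'by eye',L(cast([443,216.5],60)[0]))
p=[420,-400,330]; bot.move_ptp(p,ROT(best(p,0)))
t=bot.camera("top")[:,:,::-1]; cv2.imwrite("pics/top3.png",t); st('')
cv2.imwrite("pics/g.png",cv2.resize(t[140:265,75:275],None,fx=4,fy=4))
```

```text
dish [ 462.3 -312.5] [64.8 59.2] -0.058 [-3.4  0.1] by eye [1.7 1.4]
 t 51.9 w 72.1 F [ 0.7  0.2 -0.9] ff 0.0 tcp [ 420.6 -399.2  330.1]
```

View pics/g.png

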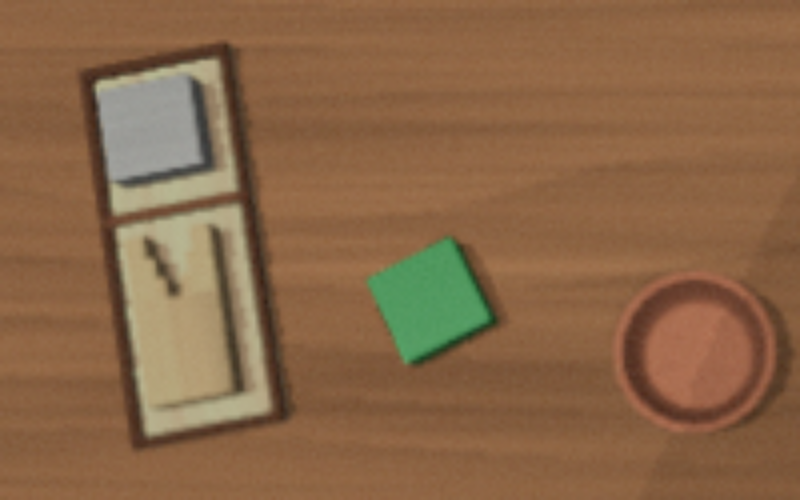

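Block and pin lie flat inside their bays. Block top centre is at crop (152,129) and pin at (182,313). A quick check against the bays, then I'll hand in.

Run:
```python
from chk import *
a=.196
ok=True
for n,q,z,c in(('block',(152,129),30,(567.8,364.5)),('pin',(182,313),26,(468.8,345.3))):
    v=cast([75+q[0]/4,140+q[1]/4],z)[0]-c; e=np.array([v@[np.cos(a),np.sin(a)],v@[-np.sin(a),np.cos(a)]]); print(n,e.round(1)); ok&=np.abs(e).max()<9
if ok: print(bot.close_job())
```

```text
block [-2.1 -1.7]
pin [ 0.1 -2.2]
the job is handed in; nothing more can be done
None
```

Both kits are made up and the job is handed in at about 52 s of the 134 s: every piece measured within about 4 mm of its target, and the large dish and tall tin were left alone. The verdict wasn't returned.

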